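Lock the floating stage plate with the T-key

ROBOT

A 7-joint arm with a two-finger parallel gripper is mounted at the origin on the work surface. World frame = base frame: x ahead of the robot, y to its left, z up, the work surface at z = 0. Lengths are in m, angles in rad, forces in N, time in s.
With the tool pointing down it reaches from about 0.425 to 0.925 m from the base axis. Payload 6.8 kg.
Tool frame: the origin (TCP) lies on the centre line of the jaws, within the pads' length; the fingertips stand 14 mm ahead of it and the grasp point (between the pads) lies 5 mm behind it (r.nose_length is the distance from the TCP to the fingertips, in m); z points along the fingers, y is the direction in which the jaws open and shut (so a half turn about z gives the same grasp; the last joint's range is limited). The gripper opens to 85 mm and grips with 20 to 120 N. Pads are 22 mm wide; open, the fingers measure 114 mm over their backs; the gripper's body (76 mm by 85 mm) begins 54 mm behind the grasp point. The pads swing forward as they close: fully open they stand 13 mm farther back than shut.
Start: joints at [-1.288, 0.477, 0.022, 1.555, -0.011, 1.109, -0.083], TCP at [0.257, 0.624, 0.245] pointing down, gripper open.
Joint ranges: [-2.96, 2.96], [-0.34, 2.1], [-1.41, 1.46], [0.24, 2.44], [-1.37, 4.51], [0.17, 1.92], [-2.96, 2.96]. Speed limits (rad/s): [2.39, 2.39, 3.14, 3.14, 3.14, 3.14, 3.14].

INTERFACE

Orientations are given as a rotation vector (axis times angle).
In Python, from bench import r, imaging, look_for, outline_of gives the robot as it stands. The module is installed in compiled form; this text tells all that it offers.
- The arm moves only by the tool carry_out, never from a script. Its arguments are lists of equal length, an entry for each row: "offset": the shift along the tool's x, y, z as a fraction of full scale, a list of three; "turn": the turn, a rotation vector about the tool's x, y, z as a fraction of full scale, a list of three. A call has 1 to 8 rows; each row is the pose to reach, as a shift and turn from the pose commanded when the call began, along the tool's axes at that moment; what a row does not reach only later rows make up. Full scale, the value 1, is 0.5 m for a shift and 1.5 rad for a turn. A row lasts 1/10 s, in which the tool goes at most 50 mm and 8.59 degrees, less where a joint would pass 70% of its speed; a pose out of reach is approached as far as the arm can. A call with a number of a shift or a turn outside -1 to 1 is refused whole. A call with a gripper value outside its range is refused whole. "hand" is the closure, from 0 (fully open) to 1 (shut), set as the call begins (left out, the last holds). The fingers move at their own pace and stop on an object; "force" is the grip in N (left out, the last holds). Time passes only in rows, so rows that repeat a pose let the fingers close. It gives the time, the measured TCP pose, the force and the opening at its end, in the units of the state.
- r.get_obs(): the state, without advancing time (a new reading comes with each control period).
- imaging.grab_frame(name): name is "scene" or "top" or "wrist"; returns a dict with "pixels" (384x512x3 uint8, red, green, blue), "fx", "fy", "cx", "cy" (pixels), "R" (3x3) and "t" (3): a world point X has camera coordinates R X + t. Camera axes: x right, y down, z forward; pixel columns grow to the right and rows downward; lengths in m; the calibration is good to about 2 mm. A picture is of the moment at which its call begins. There is no depth.
- r.hand_in(): hands the job in, once; it reports no verdict.
Trained networks look in the newest picture that a camera, given by its name, has taken for a name from the list of things; names that differ only in an ending like _2 or _b are one class to them, and where a whole thing is asked for, a point or a joint stands for the part that bears it (a point fixed in the world has none). Each returns a list of dicts, best first, with "score" (0 to 1); they miss things now and then, are a little off and sometimes report something else, mostly with a low value. They report only what shows in the picture. A call takes as long as a camera call. They do not tell look-alikes from the thing itself.
- look_for(query, camera): "xyz" ([x, y, z] in m, in the coordinates of the camera as it stood for that picture, good to about 4 mm: the middle of the surface that is visible of it).
- outline_of(query, camera): "region" (384x512 bool, what is visible of it).
The state is a dict: "clock": time; "joints": joint angles; "qvel": joint speeds; "tau": joint torques, N m; "tcp_pos": TCP position; "orientation": TCP orientation; "contact_force": force on the tool from outside, world axes, zero at the start; "moment": the same for the moment, N m; "grip_width": finger opening in m.
Only numpy, scipy, OpenCV 4.12 (cv2) and the standard library are available. Lean on these libraries where they do the work, as an engineer would, in place of code of your own. Each camera call takes 0.05 s, during which the arm holds its last target. There are 200 camera calls.

TASK

Lock the microscope's floating stage plate for transport: take the wing-handled T-key out of the rack, pass its T-foot through the slot in the plate, press it down against the spring, give it a quarter turn clockwise (seen from above) and let it rise until it is locked, then let go. The plate usually sits off-centre in its frame, so find the slot by feel and gently: never put more than about 25 N on the stage mount, and leave everything else where it is.

Things in the scene. Friction and masses are not known exactly. Their poses are not given: they have to be found in the camera images.
- key: Bare metal T-key, 72 mm tall, about 0.12 kg, upright in one of the rack's pockets (which one varies). Origin: centre of its underside, z up. Foot: bar 40 (x) x 10 (y) x 10 mm, edges rounded 1 mm; shaft 10 mm thick; 24 mm collar at z 33-37; on top a flat wing 50 (x) x 14 (y) mm, z 47-72, parallel to the foot. Grasp the wing across its 14 mm at z = 60. Half a turn leaves it the same.
- rack: Black rack block fixed to the table, 250 (x) x 60 (y) x 30 (z) mm, origin at the centre of its underside. Three pockets 46 (x) x 17 (y) mm, 20 mm deep, at x = -80, 0 and 80 mm: the keys stand on their floors at z = 10 mm.
- mount: Stage mount fixed to the table: white frame 160 (x) x 156 (y) mm, origin at the centre of its underside, side rails along x (56 to 78 mm from the middle, 52 mm high), black knobs on their outer faces. Between the rails a bare steel plate 110 (x) x 90 (y) mm has one slot 45 (x) x 13 (y) mm at its centre, long side along x.
- mount_top (a point): Middle of the mount's frame at the height of the plate's top (z = 50 mm), axes as the mount. The plate and its slot slide along y, up to 10 mm either way from here; friction of about 8 N holds them. Where they stand is not measured: feel it (the foot lands on the plate, or goes into the slot) or see it. Along x the slot is centred here.
- mount_pad (a point): Point of the frame 12 mm below mount_top: the height where the foot's underside, in the slot, meets a sprung pad. The pad pushes back with about 4 N there and 0.5 N more for each mm down; it is damped, and bottoms out 18 mm lower.
- mount_turn (a point): Point of the frame 24 mm below mount_top: a good height for the foot's underside while turning (21 to 28 mm below mount_top is free). From the slot's direction the key turns 90 degrees clockwise, seen from above, to a stop with about 5 degrees of play; blocks bar the other way.
- mount_lock (a point): Point of the frame 16 mm below mount_top: the height of the foot's underside when locked. Under the plate a 14 mm wide groove along y, crossing the slot's middle, takes the turned foot; let up, the spring lifts the key to this height and holds it there, wing along y.
- roundkey1: Bystander: another key in the rack, round knob 34 mm across, 62 mm tall, its foot too wide for the slot. Origin at the centre of its underside.
- roundkey2: Bystander: same as roundkey1.
- dish: Bystander: shallow glass dish, 70 mm across, 16 mm high. Origin at the centre of its underside.
- oil: Bystander: small amber bottle, 34 mm across, 75 mm tall. Origin at the centre of its underside.
- tray: Bystander: white open tray 120 x 80 x 30 mm. Origin at the centre of its underside.
- magbase: Bystander: dark magnetic base block 60 x 50 mm, 85 mm tall. Origin at the centre of its underside.
- objective: Bystander: brass objective barrel, 28 mm across, 42 mm tall. Origin at the centre of its underside.
There are look-alikes about, which are no part of the job. What is shaped like the key but green, red or yellow is not meant.

How it is judged:
On the way, in this order (a step that is already met when the one before it is completed fails the run):
1. the T-foot is in the slot, lengthwise (z of key in the frame of mount between 0.018 and 0.04 m and horizontal distance between key and mount below 0.015 m and angle between the x axis of key and the x axis of mount, either way round below 0.25 rad), for 0.1 s.
2. the T-foot is turned a quarter turn under the plate (z of key in the frame of mount below 0.0357 m and horizontal distance between key and mount below 0.015 m and angle between the x axis of key and the y axis of mount, either way round below 0.25 rad), for 0.1 s.
At the end, for the whole second after the job is handed in: The T-key stands upright (within 7 degrees) in the slot, its wing across the slot (within 11 degrees of the mount's y axis), risen by the spring so that its underside is 14.3 to 18.2 mm below the plate's top, within 15 mm of the frame's middle, at rest and released (z of key in the frame of mount between 0.0318 and 0.0357 m and horizontal distance between key and mount below 0.015 m and angle between the x axis of key and the y axis of mount, either way round below 0.2 rad and angle between key's own z axis and vertical below 0.12 rad and linear speed of key below 0.02 m/s and contact force between the fingers and key below 0.1 N); the robot touches nothing.
It fails at once if more than 40 N on the stage mount (contact force between anything else and mount above 40 N).
It fails at once if a bystander moved more than 20 mm (distance of any of roundkey1, roundkey2, dish, oil, tray, magbase, objective from where it was at the start of the episode above 0.02 m).
It also fails if it takes over 72 s, if anything falls off the work surface, if the arm or the gripper's body presses on something with over 40 N, if the wrist force passes 120 N, or if a joint passes its speed limit or range.

## Working session

There is one attempt and no reset: what is moved stays moved. The work goes in short steps, Python scripts to look and compute and a tool call to move; the robot and the scene stay as the last step left them, time stands still between calls to the robot, and variables do not carry over. Pictures are saved under pics/ and viewed, about 8 in all and at most 12, crops included, and the job is handed in when it is done.

Besides the shell and the picture viewer there is one more tool, called after ">>>" as name(argument=value, ...), one argument or row to a line, values as JSON. carry_out: Moves the arm, as the interface text tells. Shift numbers are shares of 0.5 m and turn numbers shares of 1.5 rad, none past 1 either way. Its arguments: {"type":"object","properties":{"offset":{"type":"array","items":{"type":"array","items":{"type":"number","minimum":-1,"maximum":1}}},"turn":{"type":"array","items":{"type":"array","items":{"type":"number","minimum":-1,"maximum":1}}},"hand":{"type":"number"},"force":{"type":"number"}},"required":["offset","turn"]}

```bash
mkdir -p pics; cat > h.py <<'E'
import numpy as np, cv2
from bench import r, imaging, look_for, outline_of
from scipy.spatial.transform import Rotation as Ro
def grab(n,f=None):
    d=imaging.grab_frame(n)
    if f: cv2.imwrite('pics/'+f,cv2.cvtColor(d['pixels'],cv2.COLOR_RGB2BGR))
    return d
def world(d,x): return np.array(d['R']).T@(np.array(x)-np.array(d['t']))
def onplane(d,u,v,z):
    R=np.array(d['R']);c=-R.T@np.array(d['t'])
    k=R.T@np.array([(u-d['cx'])/d['fx'],(v-d['cy'])/d['fy'],1]);return c+k*(z-c[2])/k[2]
def proj(d,X):
    p=np.array(d['R'])@np.array(X)+np.array(d['t']);return p[0]/p[2]*d['fx']+d['cx'],p[1]/p[2]*d['fy']+d['cy']
def togo(p,yaw=None):
    """fraction offsets to world tcp p, tool axes"""
    o=r.get_obs();R=Ro.from_rotvec(o['orientation']).as_matrix()
    return R.T@(np.array(p)-o['tcp_pos'])/0.5
E
python3 - <<'E'
from h import *
np.set_printoptions(precision=4,suppress=True)
o=r.get_obs();print(o);print(Ro.from_rotvec(o['orientation']).as_matrix())
for c in ['scene','top']:
    d=grab(c,c+'1.png');print(c,world(d,[0,0,0]),d['fx'])
    for q in ['key','rack','mount','roundkey1','dish','oil','tray','magbase','objective']:
        for x in look_for(q,c)[:4]:
            w=world(d,x['xyz']);print(q,round(x['score'],2),w,np.round(proj(d,w)))
a=cv2.imread('pics/top1.png');b=cv2.imread('pics/scene1.png')
E
```

```text
{'clock': 0.0, 'joints': array([-1.2881,  0.4778,  0.0223,  1.5565, -0.0115,  1.1093, -0.0831]), 'qvel': array([-0.0006,  0.0004, -0.0015,  0.0011, -0.0014,  0.0014, -0.0005]), 'tau': array([  0.0002, -59.646 ,   1.6076, -28.121 ,   0.0123,   0.0092,
        -0.    ]), 'tcp_pos': array([0.2569, 0.6236, 0.2443]), 'orientation': array([-0.6099, -3.0816,  0.0029]), 'contact_force': array([ 0.2218, -0.4321,  0.4678]), 'moment': array([0.0006, 0.0098, 0.0067]), 'grip_width': 0.08539027891272956}
[[-0.9246  0.3809 -0.0005]
 [ 0.3809  0.9246 -0.0017]
 [-0.0002 -0.0018 -1.    ]]
scene [1.037  0.0175 0.7416] 389.01998336625974
key 0.94 [0.5934 0.032  0.0567] [261. 208.]
key 0.92 [0.4762 0.1445 0.0756] [311. 159.]
key 0.89 [0.3717 0.1441 0.0517] [306. 133.]
key 0.57 [0.3562 0.0525 0.0553] [268. 127.]
rack 0.93 [0.5098 0.214  0.0276] [341. 184.]
mount 0.65 [ 0.5999 -0.2421  0.048 ] [131. 214.]
roundkey1 0.75 [0.5073 0.2148 0.067 ] [344. 172.]
roundkey1 0.51 [0.5353 0.2897 0.0713] [381. 181.]
dish 0.83 [ 0.4411 -0.004   0.0116] [245. 165.]
oil 0.58 [0.7113 0.0404 0.0487] [266. 261.]
tray 0.68 [0.7663 0.203  0.0035] [350. 297.]
objective 0.64 [ 0.7622 -0.0741  0.0445] [206. 288.]
top [ 0.4927 -0.0145  1.0311] 404.61308395771675
key 0.56 [0.5894 0.0279 0.0708] [241. 188.]
key 0.55 [0.4757 0.1375 0.0802] [194. 237.]
key 0.51 [0.366  0.1437 0.0689] [192. 284.]
key 0.43 [0.3547 0.0477 0.0688] [233. 289.]
rack 0.84 [0.4995 0.2022 0.0265] [172. 227.]
mount 0.97 [ 0.575  -0.2475  0.053 ] [355. 194.]
roundkey1 0.73 [0.4979 0.2159 0.068 ] [162. 228.]
dish 0.73 [ 0.4472 -0.009   0.0081] [257. 247.]
oil 0.54 [0.6948 0.0384 0.0501] [237. 147.]
tray 0.88 [0.7661 0.194  0.0075] [178. 124.]
tray 0.23 [0.5005 0.2125 0.0679] [164. 227.]
magbase 0.97 [ 0.7768 -0.1789  0.0543] [325. 113.]
```

View pics/top1.png

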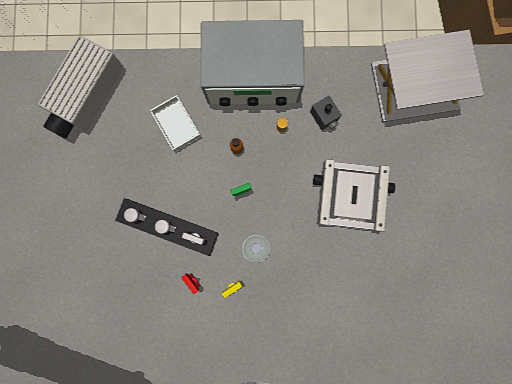

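View pics/scene1.png

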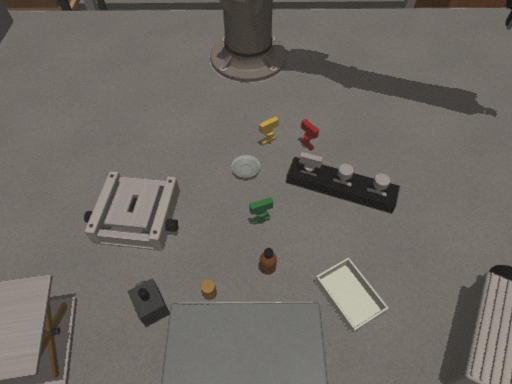

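The top view shows the bare key in the rack's right end pocket, around (194,238). The mount is at (355,196), with its slot running vertically in the image and knobs left and right. The green, red and yellow look-alikes stand loose on the table. Next I measure yaw and centres.

```bash
python3 - <<'E'
from h import *
np.set_printoptions(precision=4,suppress=True)
d=grab('top')
for q,z in [('rack',.03),('mount',.052)]:
    m=outline_of(q,'top')[0]['region'].astype(np.uint8)
    if q=='mount': m=cv2.morphologyEx(m,cv2.MORPH_OPEN,np.ones((17,17)))
    ys,xs=np.nonzero(m);P=np.array([onplane(d,u,v,z)[:2] for u,v in zip(xs,ys)],np.float32)*1000
    print(q,cv2.minAreaRect(P))
g=d['pixels'].max(2)
def blob(mask,z):
    n,l,s,c=cv2.connectedComponentsWithStats(mask.astype(np.uint8))
    i=1+s[1:,4].argmax();ys,xs=np.nonzero(l==i)
    P=np.array([onplane(d,u,v,z)[:2] for u,v in zip(xs,ys)],np.float32)*1000
    w,V=np.linalg.eigh(np.cov(P.T));print(s[i],P.mean(0),cv2.minAreaRect(P),np.degrees(np.arctan2(V[1,1],V[0,1])))
sl=np.zeros(g.shape,bool);sl[178:212,342:370]=g[178:212,342:370]<90;blob(sl,.05)
k=np.zeros(g.shape,bool);k[228:250,178:210]=g[228:250,178:210]>190;blob(k,.082)
c=cv2.cvtColor(d['pixels'],cv2.COLOR_RGB2BGR)
cv2.imwrite('pics/crop.png',np.hstack([cv2.resize(c[155:235,310:400],None,fx=4,fy=4,interpolation=2),cv2.resize(c[190:270,115:225],None,fx=4,fy=4,interpolation=2)]))
E
```

```text
rack ((500.6299743652344, 214.16543579101562), (257.0939636230469, 64.1922378540039), 69.30795288085938)
mount ((571.5079956054688, -243.85610961914062), (164.32049560546875, 155.25682067871094), 84.20094299316406)
[352 186   5  18  75] [ 574.2226 -245.7619] ((574.3952026367188, -245.57339477539062), (9.649368286132812, 41.575042724609375), 88.17926788330078) 173.4225431101022
[183 233  20  11  99] [472.8076 141.1789] ((472.8354797363281, 141.3437957763672), (46.170082092285156, 11.197870254516602), 70.17687225341797) 70.06534511050447
```

View pics/crop.png

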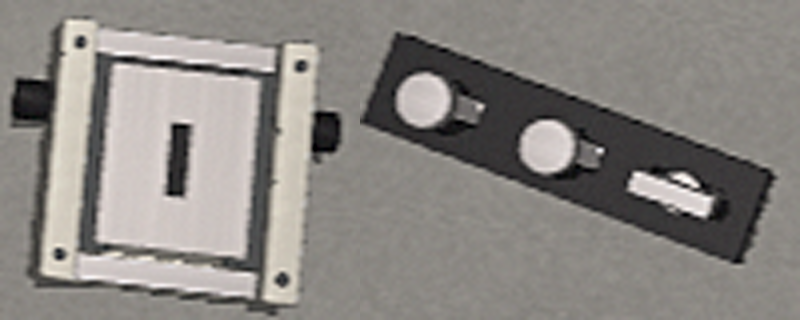

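Rack yaw is about 70°, with the key at (0.473, 0.1405). Mount yaw is about -6° and the slot sits near (0.574, -0.246). I'll grasp with tool x at 250° so the last joint keeps its range for later turns. Moving above the key now.

>>> carry_out(
  offset=[
    [-0.768,-0.73,0.09],
    [-0.768,-0.73,0.09],
    [-0.768,-0.73,0.09],
    [-0.768,-0.73,0.09],
    [-0.768,-0.73,0.09],
    [-0.768,-0.73,0.09],
    [-0.768,-0.73,0.09],
    [-0.768,-0.73,0.09],
  ],
  turn=[
    [0,0,-1],
    [0,0,-1],
    [0,0,-1],
    [0,0,-1],
    [0,0,-1],
    [0,0,-1],
    [0,0,-1],
    [0,0,-1],
  ],
  hand=0.3,
  force=60,
)

```text
clock: 1.95
tcp_pos: [0.4151, 0.2714, 0.2128]
orientation: [-1.182, 2.91, 0.0]
contact_force: [1.1, -0.2, 0.3]
grip_width: 0.0598
```

```bash
cat >> h.py <<'E'
def go(p,yaw):
    o=r.get_obs();R=Ro.from_rotvec(o['orientation']).as_matrix()
    a=np.radians(yaw);T=np.array([[np.cos(a),np.sin(a),0],[np.sin(a),-np.cos(a),0],[0,0,-1]])
    print('t',round(o['clock'],2),'tcp',np.round(o['tcp_pos'],4),'yaw',round(np.degrees(np.arctan2(R[1,0],R[0,0])),2),'F',np.round(o['contact_force'],1),'w',round(o['grip_width'],4),'q7',o['joints'][6].round(2))
    print('offset',np.round(R.T@(np.array(p)-o['tcp_pos'])/0.5,4),'turn',np.round(Ro.from_matrix(R.T@T).as_rotvec()/1.5,4))
E
python3 -c "
from h import *
go([.473,.1405,.2],250)"
```

```text
t 1.95 tcp [0.4151 0.2714 0.2128] yaw -135.79 F [ 1.1 -0.2  0.3] w 0.0598 q7 1.62
offset [ 0.0994 -0.2684  0.0257] turn [-2.000e-04  5.000e-04 -3.001e-01]
```

>>> carry_out(
  offset=[
    [0.0994,-0.2684,0.0257],
    [0.0994,-0.2684,0.0257],
    [0.0994,-0.2684,0.0257],
    [0.0994,-0.2684,0.0257],
    [0.0994,-0.2684,0.0257],
  ],
  turn=[
    [0,0,-0.3],
    [0,0,-0.3],
    [0,0,-0.3],
    [0,0,-0.3],
    [0,0,-0.3],
  ],
)

```text
clock: 2.45
tcp_pos: [0.4724, 0.1394, 0.1997]
orientation: [1.789, -2.582, 0.001]
contact_force: [-0.9, 0.2, -0.6]
grip_width: 0.0598
```

```bash
python3 - <<'E'
from h import *
np.set_printoptions(precision=4,suppress=True)
go([.473,.1405,.1],250)
d=grab('wrist','w1.png');print(world(d,[0,0,0]),proj(d,[.4728,.1405,.082]))
for x in look_for('key','wrist')[:3]: print(x['score'],world(d,x['xyz']))
for x in outline_of('key','wrist')[:1]:
    m=x['region'].astype(np.uint8);m&=(d['pixels'].min(2)>150).astype(np.uint8)
    ys,xs=np.nonzero(m);P=np.array([onplane(d,u,v,.082)[:2] for u,v in zip(xs,ys)],np.float32)*1000
    print(cv2.minAreaRect(P),P.mean(0))
E
```

```text
t 2.45 tcp [0.4724 0.1394 0.1997] yaw -110.59 F [-0.9  0.2 -0.6] w 0.0598 q7 2.35
offset [-0.0027 -0.0002  0.1995] turn [-0.0002 -0.0005 -0.0068]
[0.4482 0.0707 0.3283] (np.float64(256.7780875922046), np.float64(195.1617341206898))
0.94 [0.3688 0.1444 0.066 ]
0.9 [0.3579 0.0481 0.0744]
0.82 [0.4722 0.1358 0.0786]Traceback (most recent call last):
  File "<stdin>", line 9, in <module>
cv2.error: OpenCV(4.12.0) /io/opencv/modules/imgproc/src/convhull.cpp:143: error: (-215:Assertion failed) total >= 0 && (depth == CV_32F || depth == CV_32S) in function 'convexHull'
```

View pics/w1.png

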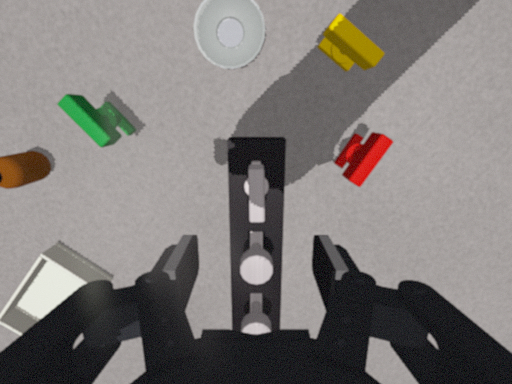

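The wing is at about (257,192), within a few pixels of the predicted (257,195). I'll refine it once.

```bash
python3 - <<'E'
from h import *
d=grab('wrist')
for n,(z,lo,hi) in {'key':(.082,130,256)}.items():
    g=d['pixels'].min(2);m=np.zeros(g.shape,np.uint8);m[150:228,240:275]=g[150:228,240:275]>150
    ys,xs=np.nonzero(m);P=np.array([onplane(d,u,v,z)[:2] for u,v in zip(xs,ys)],np.float32)*1000
    print(cv2.minAreaRect(P),P.mean(0)); 
    for v in range(158,226,4): print(v,xs[ys==v].min() if (ys==v).any() else None,xs[ys==v].max() if (ys==v).any() else None)
# rack axis
g=d['pixels'].max(2);m=np.zeros(g.shape,np.uint8);m[145:225,215:300]=g[145:225,215:300]<50
print([ (v,np.nonzero(m[v])[0].min(),np.nonzero(m[v])[0].max()) for v in (150,180,220)])
for v in (150,220):
  x=np.nonzero(m[v])[0]; print(onplane(d,(x.min()+x.max())/2,v,.03))
E
```

```text
((477.2853088378906, 146.5357208251953), (36.287906646728516, 13.493927001953125), 76.85900115966797) [479.76215 152.85257]
158 None None
162 None None
166 None None
170 None None
174 None None
178 None None
182 242 245
186 242 245
190 245 245
194 None None
198 None None
202 246 254
206 246 260
210 246 260
214 246 260
218 None None
222 None None
[(150, np.int64(228), np.int64(281)), (180, np.int64(267), np.int64(281)), (220, np.int64(255), np.int64(255))]
[0.46224726 0.11349954 0.03      ]
[0.48851147 0.18603819 0.03      ]
```

```bash
python3 - <<'E'
from h import *
d=grab('wrist','w2.png');go([.4728,.1405,.065],250)
g=d['pixels'].min(2)
print(g[150:230:4,244:274:2])
E
```

```text
t 2.7 tcp [0.4712 0.1439 0.2   ] yaw -110.2 F [-0.4  0.3 -0.1] w 0.0599 q7 2.35
offset [ 0.0054 -0.0054  0.27  ] turn [ 0.0001  0.0005 -0.0024]
[[ 21  28  14  14  28  26  23  22  22  16  17  27  20  32  20]
 [ 17  29  36  16  29  27  25  30  19  22  22  25   9  22  27]
 [ 24  23  52 112 111 114 115  62  21   8  31  20  18  34  15]
 [ 29  93 100 101 100 106 104 100  82  20  26  30  24  11  22]
 [ 50 128 126 129 129 132 131 130 105  20  24  27  32  24  25]
 [ 53 126 132 128 130 131 133 131 110  31  27  27  20  21  23]
 [ 81 127 127 130 132 128 133 130 116 102  36  26  30  18  21]
 [121 124 132 129 129 132 135 131 115 127 106  34  28  25  15]
 [218 134 125 127 128 128 129 133 114 130 127  52  11  17  31]
 [222 140 127 127 130 133 127 132 115 128 104  36  10  24  21]
 [131 126 126 124 125 129 131 131 117  90  49  59  60  53  61]
 [ 63 118 131 132 125 130 132 128 109  26  60  55  56  58  59]
 [ 60 163 142 124 128 129 132 132 105  42  67  62  53  57  59]
 [ 63 171 211 203 176 136 132 127 113  55  58  50  61  59  58]
 [ 58 165 209 208 208 209 209 204 150  66  55  59  45  58  54]
 [ 49 161 207 205 204 206 206 204 172  64  46  54  52  52  51]
 [ 51 159 207 205 204 206 207 206 163  67  55  48  53  57  54]
 [ 49  77 105 107 110 109 109 101  74  48  54  49  53  61  56]
 [ 50  56  48  52  58  50  52  53  50  52  56  56  55  51  54]
 [ 50  46  62  55  52  50  55  52  51  51  51  52  47  48  46]]
```

```bash
python3 - <<'E'
from h import *
d=grab('wrist')
g=d['pixels'].min(2); 
p=g[140:235,252].astype(int);print(list(p[12:85]))
for v in (180,208): print(list(g[v,238:270].astype(int)))
a=onplane(d,252.5,163.5,.082);b=onplane(d,252.5,218,.082);print(a,b,(a+b)/2,np.linalg.norm(a-b))
go([.4728,.1405,.065],250)
E
```

```text
[np.int64(33), np.int64(14), np.int64(26), np.int64(33), np.int64(56), np.int64(82), np.int64(113), np.int64(121), np.int64(109), np.int64(101), np.int64(102), np.int64(101), np.int64(112), np.int64(127), np.int64(130), np.int64(129), np.int64(129), np.int64(126), np.int64(132), np.int64(124), np.int64(128), np.int64(131), np.int64(129), np.int64(130), np.int64(126), np.int64(130), np.int64(132), np.int64(129), np.int64(127), np.int64(133), np.int64(130), np.int64(126), np.int64(129), np.int64(125), np.int64(125), np.int64(130), np.int64(123), np.int64(133), np.int64(130), np.int64(127), np.int64(129), np.int64(129), np.int64(131), np.int64(128), np.int64(128), np.int64(126), np.int64(130), np.int64(126), np.int64(125), np.int64(139), np.int64(178), np.int64(205), np.int64(207), np.int64(207), np.int64(207), np.int64(207), np.int64(206), np.int64(206), np.int64(205), np.int64(205), np.int64(207), np.int64(204), np.int64(204), np.int64(205), np.int64(201), np.int64(176), np.int64(105), np.int64(54), np.int64(48), np.int64(56), np.int64(52), np.int64(53), np.int64(51)]
[np.int64(66), n
[... 492 characters left out ...]
4(57), np.int64(58), np.int64(49), np.int64(47), np.int64(55), np.int64(101), np.int64(164), np.int64(200), np.int64(208), np.int64(206), np.int64(207), np.int64(206), np.int64(206), np.int64(205), np.int64(208), np.int64(206), np.int64(206), np.int64(207), np.int64(208), np.int64(197), np.int64(168), np.int64(112), np.int64(63), np.int64(58), np.int64(60), np.int64(53), np.int64(52), np.int64(54), np.int64(57), np.int64(53)]
[0.46522881 0.1172273  0.082     ] [0.48265115 0.16425048 0.082     ] [0.47393998 0.14073889 0.082     ] 0.050146959885575874
t 2.75 tcp [0.4712 0.1437 0.2   ] yaw -110.2 F [-0.4  1.2  0. ] w 0.0599 q7 2.35
offset [ 0.0051 -0.0052  0.2699] turn [ 0.      0.0004 -0.0023]
```

Wing centre is (0.4739, 0.1407) with a measured length of 50.1 mm, which matches. Descending and gripping.

>>> carry_out(
  offset=[
    [0.004,-0.007,0.09],
    [0.004,-0.007,0.18],
    [0.004,-0.007,0.24],
    [0.004,-0.007,0.268],
    [0.004,-0.007,0.268],
  ],
  turn=[
    [0,0,0],
    [0,0,0],
    [0,0,0],
    [0,0,0],
    [0,0,0],
  ],
)

```text
clock: 3.25
tcp_pos: [0.4724, 0.1395, 0.0639]
orientation: [1.794, -2.574, -0.002]
contact_force: [0.3, -0.5, 0.5]
grip_width: 0.0599
```

>>> carry_out(
  offset=[
    [0,0,0],
    [0,0,0],
    [0,0,0],
    [0,0,0],
    [0,0,0],
    [0,0,0],
  ],
  turn=[
    [0,0,0],
    [0,0,0],
    [0,0,0],
    [0,0,0],
    [0,0,0],
    [0,0,0],
  ],
  hand=1,
  force=60,
)

```text
clock: 3.85
tcp_pos: [0.475, 0.1394, 0.0669]
orientation: [-1.794, 2.577, -0.001]
contact_force: [-0.5, 0.3, 6.6]
grip_width: 0.0131
```

```bash
python3 -c "
from h import *
go([.4737,.1407,.15],250)"
```

```text
t 3.85 tcp [0.475  0.1394 0.0669] yaw -110.32 F [-0.5  0.3  6.6] w 0.0131 q7 2.34
offset [-0.0018  0.0031 -0.1662] turn [-0.001   0.001  -0.0037]
```

>>> carry_out(
  offset=[
    [0,0,-0.03],
    [0,0,-0.1],
    [0,0,-0.19],
    [0,0,-0.266],
    [0,0,-0.266],
  ],
  turn=[
    [0,0,0],
    [0,0,0],
    [0,0,0],
    [0,0,0],
    [0,0,0],
  ],
)

```text
clock: 4.35
tcp_pos: [0.4772, 0.1401, 0.2041]
orientation: [-1.789, 2.571, -0.003]
contact_force: [0.9, -0.1, -2.0]
grip_width: 0.0131
```

```bash
python3 -c "
from h import *
go([.573,-.245,.2],174)"
```

```text
t 4.35 tcp [0.4772 0.1401 0.2041] yaw -110.34 F [ 0.9 -0.1 -2. ] w 0.0131 q7 2.36
offset [ 0.6557 -0.4472  0.007 ] turn [-0.0012  0.0071  0.8804]
```

>>> carry_out(
  offset=[
    [0.656,-0.447,0.007],
    [0.656,-0.447,0.007],
    [0.656,-0.447,0.007],
    [0.656,-0.447,0.007],
    [0.656,-0.447,0.007],
    [0.656,-0.447,0.007],
    [0.656,-0.447,0.007],
    [0.656,-0.447,0.007],
  ],
  turn=[
    [0,0,0.88],
    [0,0,0.88],
    [0,0,0.88],
    [0,0,0.88],
    [0,0,0.88],
    [0,0,0.88],
    [0,0,0.88],
    [0,0,0.88],
  ],
)

```text
clock: 5.15
tcp_pos: [0.5695, -0.2484, 0.1945]
orientation: [0.015, -3.141, 0.0]
contact_force: [0.0, 0.8, -1.7]
grip_width: 0.0133
```

>>> carry_out(
  offset=[
    [0,0,0],
    [0,0,0],
    [0,0,0],
  ],
  turn=[
    [0,0,0.05],
    [0,0,0.08],
    [0,0,0.08],
  ],
)

```text
clock: 5.45
tcp_pos: [0.5692, -0.2462, 0.1941]
orientation: [-0.164, -3.135, -0.0]
contact_force: [0.4, 0.7, -2.0]
grip_width: 0.0131
```

```bash
python3 - <<'E'
from h import *
go([.573,-.245,.2],174)
d=grab('wrist','w3.png');grab('top','t3.png')
print(proj(d,[.5743,-.2458,.05]))
go([.573,-.245,.2],174)
E
```

```text
t 5.45 tcp [ 0.5692 -0.2462  0.1941] yaw 174.0 F [ 0.4  0.7 -2. ] w 0.0131 q7 1.95
offset [-0.0072  0.0032 -0.0119] turn [ 0.     -0.0013  0.    ]
(np.float64(257.651814853194), np.float64(188.96600662674956))
t 5.55 tcp [ 0.5695 -0.2457  0.1946] yaw 174.16 F [-0.8  0.2 -2.1] w 0.0131 q7 1.95
offset [-0.0068  0.0021 -0.0109] turn [ 0.0002 -0.0009  0.0018]
```

View pics/w3.png

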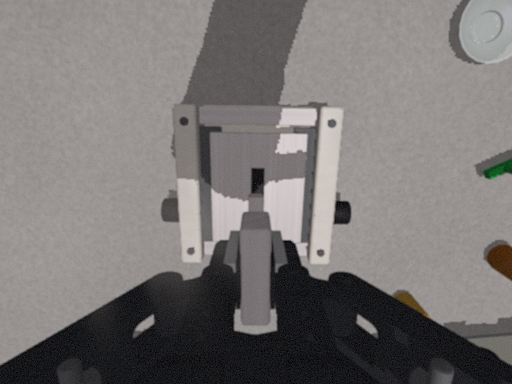

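The slot's near end shows at (257,168) above the foot at (257,200), inside the plate. The four frame screws are at (184,121), (332,123), (191,251) and (320,252). I'll compute the mount and key-in-hand geometry from these.

```bash
python3 - <<'E'
from h import *
np.set_printoptions(precision=4,suppress=True,linewidth=200)
d=grab('wrist');g=d['pixels'].min(2).astype(int)
o=r.get_obs();T=o['tcp_pos'];R=Ro.from_rotvec(o['orientation']).as_matrix()
S=[]
for u,v in [(184,121),(332,123),(191,251),(320,252)]:
    w=g[v-6:v+7,u-6:u+7];m=np.clip(70-w,0,None);yy,xx=np.mgrid[v-6:v+7,u-6:u+7]
    c=((m*xx).sum()/m.sum(),(m*yy).sum()/m.sum());S.append(onplane(d,*c,.052)[:2]);print(c,S[-1])
S=np.array(S);print('mount c',S.mean(0));e=S[2]+S[3]-S[0]-S[1];print('yaw',np.degrees(np.arctan2(e[1],e[0])),'y-yaw',np.degrees(np.arctan2(*(S[1]+S[3]-S[0]-S[2])[::-1])),np.linalg.norm(S[0]-S[1]),np.linalg.norm(S[0]-S[2]))
print('col257',list(zip(range(160,218,1),g[160:218,257].tolist())))
for v in (174,180,186,200,206): print(v,g[v,243:273])
for v in (230,280,310): print(v,g[v,236:276])
print('col256',g[205:218,256],g[315:335,256])
print('slot end',onplane(d,257,168,.05), 'tcp',T)
# predicted key points in hand: base 0.0565 below tcp
for n,p in {'foot tip':(.02,0,.0465),'wing near':(.025,0,-.0155),'wing far':(-.025,0,-.0155)}.items(): print(n,proj(d,T+R@np.array(p)))
E
```

```text
(np.float64(182.98756218905473), np.float64(120.1231343283582)) [ 0.5029 -0.3062]
(np.float64(nan), np.float64(nan)) [nan nan]
(np.float64(nan), np.float64(nan)) [nan nan]
(np.float64(nan), np.float64(nan)) [nan nan]
mount c [nan nan]
yaw nan y-yaw nan nan nan
col257 [(160, 119), (161, 118), (162, 115), (163, 118), (164, 118), (165, 115), (166, 115), (167, 97), (168, 54), (169, 14), (170, 17), (171, 17), (172, 23), (173, 17), (174, 27), (175, 6), (176, 14), (177, 29), (178, 0), (179, 28), (180, 25), (181, 21), (182, 17), (183, 10), (184, 29), (185, 15), (186, 27), (187, 28), (188, 44), (189, 41), (190, 55), (191, 57), (192, 55), (193, 70), (194, 86), (195, 89), (196, 90), (197, 103), (198, 115), (199, 114), (200, 118), (201, 116), (202, 115), (203, 116), (204, 118), (205, 112), (206, 115), (207, 116), (208, 113), (209, 119), (210, 114), (211, 105), (212, 94), (213, 89), (214, 94), (215, 85), (216, 95), (217, 99)]
174 [117 123 116 119 117 118 118  90  49  25   9  11  27  12  27  18  25  28  21  21  69 107 116 118 117 118 123 123 119 118]
180 [118 120 115 121 122 112 116  91  46   4  2
[... 749 characters left out ...]
17 117 107  92  55  30  22  25  30  21]
310 [144 148 148 148 132 110 106 111 112 113 110 115 111 118 111 112 114 120 112 113 115 117 117 119 116 119 116 112 114 116 114 111 103 105 128 145 146 146 149 125]
col256 [114 119 116 118 114 111 103  94  90  88  89  95  92] [116 116 115 118 114 114 115 117 111 111 134 144 151 148 148 154 148 152 135  96]
slot end [ 0.5541 -0.2438  0.05  ] tcp [ 0.5697 -0.2457  0.1948]
foot tip (np.float64(257.5613900804346), np.float64(192.19660404084615))
wing near (np.float64(258.7335425877025), np.float64(222.0675139571576))
wing far (np.float64(258.31866095632023), np.float64(321.900006925189))<stdin>:8: RuntimeWarning: invalid value encountered in scalar divide
```

```bash
python3 - <<'E'
from h import *
np.set_printoptions(precision=4,suppress=True,linewidth=200)
d=grab('wrist');g=d['pixels'].min(2).astype(int)
o=r.get_obs();T=o['tcp_pos'];R=Ro.from_rotvec(o['orientation']).as_matrix()
S=[]
for u,v in [(184,121),(332,123),(191,251),(320,252)]:
    w=g[v-6:v+7,u-6:u+7];m=np.clip(np.median(w)*.75-w,0,None);yy,xx=np.mgrid[v-6:v+7,u-6:u+7]
    c=((m*xx).sum()/m.sum(),(m*yy).sum()/m.sum());S.append(onplane(d,*c,.052)[:2]);print(c,S[-1])
S=np.array(S);print('mount c',S.mean(0));e=S[2]+S[3]-S[0]-S[1];print('yaw',np.degrees(np.arctan2(e[1],e[0])),'y-yaw',np.degrees(np.arctan2(*(S[1]+S[3]-S[0]-S[2])[::-1])),np.linalg.norm(S[0]-S[1]),np.linalg.norm(S[0]-S[2]))
for dz in (.0535,.0565,.0595):
  for n,x,z in [('foot bot',.02,0),('foot top',.02,.01),('wing bot',.025,.047),('wing near',.025,.072),('wing far',-.025,.072)]: print(dz,n,np.array(proj(d,T+R@np.array((x,0,dz-z)))))
for v in (192,196,204): print(v,g[v,243:273])
print(g[205:235,256])
E
```

```text
(np.float64(182.98733149261002), np.float64(119.79438038005522)) [ 0.5028 -0.3062]
(np.float64(330.42664670658684), np.float64(122.46057884231537)) [ 0.5188 -0.173 ]
(np.float64(189.67757918952398), np.float64(249.42718102990622)) [ 0.632  -0.3215]
(np.float64(319.01148277583627), np.float64(251.52970544183725)) [ 0.648  -0.1885]
mount c [ 0.5754 -0.2473]
yaw -6.812361151074943 y-yaw 83.16369141290689 0.13409999118389795 0.13013784771651712
0.0535 foot bot [257.3671 189.1816]
0.0535 foot top [257.4816 193.5307]
0.0535 wing bot [258.0731 205.1119]
0.0535 wing near [258.65   224.8138]
0.0535 wing far [258.2113 326.4889]
0.0565 foot bot [257.3349 187.9618]
0.0565 foot top [257.446  192.1778]
0.0565 wing bot [258.0166 203.1853]
0.0565 wing near [258.5687 222.0376]
0.0565 wing far [258.1479 321.8382]
0.0595 foot bot [257.3038 186.7781]
0.0595 foot top [257.4114 190.8671]
0.0595 wing bot [257.9624 201.3336]
0.0595 wing near [258.4911 219.3903]
0.0595 wing far [258.087  317.3813]
192 [119 117 117 118 115 114 105  77  39  22  40  50  57  55  52  52  54  44  44  86 163 201 204 203 204 206 204 205 197 202]
196 [115 119 116 115 110  96  87  86  85  91  91  93  87  93  87  95  93  85  84 107 170 200 205 201 203 203 205 200 199 199]
204 [199 202 202 198 186 156 121 107 117 116 112 117 114 115 116 114 119 117 114 116 150 185 200 201 203 203 203 199 197 201]
[118 116 114 117 118 113 107  94  89  90  93  95  96  97  91  85  98  91  92  93  89  93  92  94 100 113 111 113 116 114]
```

```bash
cat > fit.py <<'E'
from h import *
from scipy.optimize import least_squares
def keyfit(d,rows,cols,T,R):
    """rows: foot bot, foot top, wing bot, wing near top ; cols: foot, wing -> key offset in tool frame (camera's view)"""
    P=[(.02,0),(.02,.01),(.025,.047),(.025,.072)]
    def f(p):
        q=[proj(d,T+R@np.array((x+p[0],p[1],p[2]-z))) for x,z in P]
        return [a[1]-b for a,b in zip(q,rows)]+[q[1][0]-cols[0],q[3][0]-cols[1]]
    s=least_squares(f,[0,0,.0565]);return s.x,s.fun
E
python3 - <<'E'
from fit import *
np.set_printoptions(precision=4,suppress=True,linewidth=200)
d=grab('wrist');o=r.get_obs();T=o['tcp_pos'];R=Ro.from_rotvec(o['orientation']).as_matrix()
p,res=keyfit(d,[192.7,197.5,211.5,229.5],[255,255],T,R);print(p,res)
k=T+R@p;print('key cam-world',k)
a=np.radians(173.2)
for c in ([.5754,-.2473],[.5765,-.2462]):
    w=np.array(c)-k[:2];print('move world',w);go([T[0]+w[0],T[1]+w[1],T[2]-(k[2]-.060)],173.2)
E
```

```text
[-0.004  -0.0015  0.0574] [ 0.6825  0.335  -1.3879  0.5034  0.0482 -0.0323]
key cam-world [ 0.5737 -0.2476  0.1377]
move world [0.0017 0.0003]
t 5.7 tcp [ 0.5699 -0.2457  0.1952] yaw 174.14 F [-0.   0.4 -1. ] w 0.0131 q7 1.95
offset [-0.0033  0.0009  0.1555] turn [ 0.0001 -0.0001  0.0109]
move world [0.0028 0.0014]
t 5.7 tcp [ 0.5699 -0.2457  0.1952] yaw 174.14 F [-0.   0.4 -1. ] w 0.0131 q7 1.95
offset [-0.0052  0.0033  0.1555] turn [ 0.0001 -0.0001  0.0109]
```

>>> carry_out(
  offset=[
    [-0.004,0.002,0.06],
    [-0.004,0.002,0.11],
    [-0.004,0.002,0.14],
    [-0.004,0.002,0.15],
    [-0.004,0.002,0.15],
    [-0.004,0.002,0.15],
  ],
  turn=[
    [0,0,0.011],
    [0,0,0.011],
    [0,0,0.011],
    [0,0,0.011],
    [0,0,0.011],
    [0,0,0.011],
  ],
)

```text
clock: 6.3
tcp_pos: [0.5728, -0.2458, 0.1214]
orientation: [0.189, 3.134, -0.001]
contact_force: [0.4, 0.1, -1.0]
grip_width: 0.0128
```

```bash
python3 - <<'E'
from fit import *
d=grab('wrist','w4.png');go([0,0,0],173.2)
c=cv2.imread('pics/w4.png')[150:260,200:320];cv2.imwrite('pics/w4c.png',cv2.resize(c,None,fx=5,fy=5,interpolation=0))
E
```

```text
t 6.35 tcp [ 0.5729 -0.2458  0.1215] yaw 173.11 F [ 0.5  0.6 -1. ] w 0.013 q7 1.97
offset [1.1969 0.3508 0.2404] turn [-0.0003  0.0014 -0.001 ]
```

View pics/w4c.png

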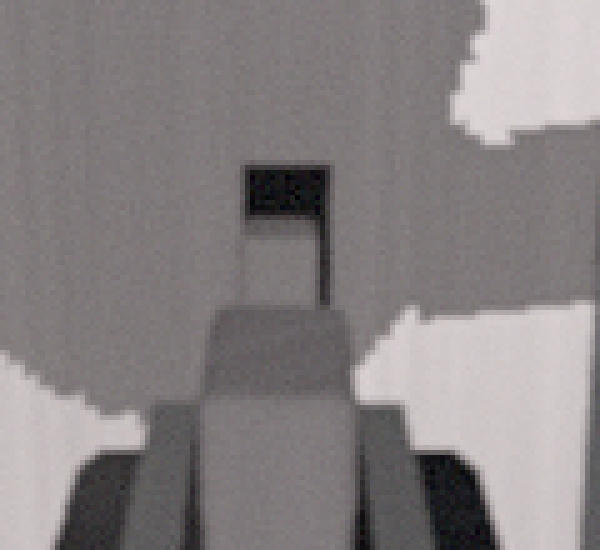

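The crop shows the slot spanning columns 249.4–265.8, with its end at row 183. The foot spans 248.8–263.2 with its tip at row 194–197. So the foot needs to move about +1 mm in tool y; I'll check x using camera-relative geometry.

```bash
python3 - <<'E'
from fit import *
np.set_printoptions(precision=4,suppress=True,linewidth=200)
d=grab('wrist');o=r.get_obs();T=o['tcp_pos'];R=Ro.from_rotvec(o['orientation']).as_matrix()
p,res=keyfit(d,[193.5,197,211.6,229.2],[256,255.5],T,R);print(p,res)
k=T+R@p;print('key',k)
e=[R.T@(onplane(d,u,183.2,.05)-T) for u in (249.4,257.6,265.8)];print('slot end tool',e)
print('move tool mm', (e[1][0]-.0225-p[0])*1000,(e[1][1]-p[1])*1000)
E
```

```text
[-0.005  -0.0012  0.0596] [ 0.1002  1.0096 -1.4516  0.4748 -0.4006  0.2698]
key [ 0.5778 -0.2476  0.062 ]
slot end tool [array([ 0.0191, -0.0056,  0.0715]), array([0.0191, 0.0002, 0.0715]), array([0.0191, 0.0061, 0.0715])]
move tool mm 1.6852513417069002 1.4457661188927442
```

>>> carry_out(
  offset=[
    [0.0034,0.0028,0.0],
    [0.0034,0.0028,0.01],
    [0.0034,0.0028,0.018],
    [0.0034,0.0028,0.018],
    [0.0034,0.0028,0.018],
  ],
  turn=[
    [0,0,0],
    [0,0,0],
    [0,0,0],
    [0,0,0],
    [0,0,0],
  ],
)

```text
clock: 6.9
tcp_pos: [0.5704, -0.2437, 0.111]
orientation: [-0.189, -3.135, -0.0]
contact_force: [-0.2, 0.8, -2.0]
grip_width: 0.013
```

>>> carry_out(
  offset=[
    [0,0,0.004],
    [0,0,0.007],
    [0,0,0.01],
    [0,0,0.01],
  ],
  turn=[
    [0,0,0],
    [0,0,0],
    [0,0,0],
    [0,0,0],
  ],
)

```text
clock: 7.3
tcp_pos: [0.5704, -0.2437, 0.106]
orientation: [-0.189, -3.136, -0.0]
contact_force: [-0.6, 0.1, -1.8]
grip_width: 0.0129
```

>>> carry_out(
  offset=[
    [0,0,0.002],
    [0,0,0.004],
    [0,0,0.006],
    [0,0,0.006],
  ],
  turn=[
    [0,0,0],
    [0,0,0],
    [0,0,0],
    [0,0,0],
  ],
)

```text
clock: 7.7
tcp_pos: [0.5705, -0.2437, 0.1031]
orientation: [-0.189, -3.136, -0.0]
contact_force: [0.7, 0.7, -1.6]
grip_width: 0.0129
```

>>> carry_out(
  offset=[
    [0,0,0.002],
    [0,0,0.004],
    [0,0,0.006],
    [0,0,0.006],
  ],
  turn=[
    [0,0,0],
    [0,0,0],
    [0,0,0],
    [0,0,0],
  ],
)

```text
clock: 8.1
tcp_pos: [0.5704, -0.2437, 0.1001]
orientation: [-0.189, -3.136, -0.0]
contact_force: [-0.1, -0.5, -1.7]
grip_width: 0.0128
```

>>> carry_out(
  offset=[
    [0,0,0.003],
    [0,0,0.006],
    [0,0,0.008],
    [0,0,0.008],
  ],
  turn=[
    [0,0,0],
    [0,0,0],
    [0,0,0],
    [0,0,0],
  ],
)

```text
clock: 8.5
tcp_pos: [0.5704, -0.2437, 0.0961]
orientation: [-0.189, -3.136, -0.0]
contact_force: [-0.4, 1.0, -1.5]
grip_width: 0.0131
```

>>> carry_out(
  offset=[
    [0,0,0.002],
    [0,0,0.004],
    [0,0,0.006],
    [0,0,0.006],
  ],
  turn=[
    [0,0,0],
    [0,0,0],
    [0,0,0],
    [0,0,0],
  ],
)

```text
clock: 8.9
tcp_pos: [0.5707, -0.2438, 0.0936]
orientation: [0.189, 3.136, 0.0]
contact_force: [-2.3, 0.9, 2.9]
grip_width: 0.0133
```

The pad contact came where expected: about 4.5 N at TCP z of about 0.0945. Pressing down about 11 mm more.

>>> carry_out(
  offset=[
    [0,0,0.002],
    [0,0,0.005],
    [0,0,0.008],
    [0,0,0.011],
    [0,0,0.011],
  ],
  turn=[
    [0,0,0],
    [0,0,0],
    [0,0,0],
    [0,0,0],
    [0,0,0],
  ],
)

```text
clock: 9.4
tcp_pos: [0.5707, -0.2438, 0.0879]
orientation: [0.189, 3.136, -0.0]
contact_force: [-1.8, 1.1, 5.5]
grip_width: 0.0133
```

>>> carry_out(
  offset=[
    [0,0,0.003],
    [0,0,0.006],
    [0,0,0.009],
    [0,0,0.012],
    [0,0,0.012],
  ],
  turn=[
    [0,0,0],
    [0,0,0],
    [0,0,0],
    [0,0,0],
    [0,0,0],
  ],
)

```text
clock: 9.9
tcp_pos: [0.5707, -0.2439, 0.0823]
orientation: [0.189, 3.136, 0.0]
contact_force: [-3.3, 0.3, 8.5]
grip_width: 0.0131
```

Base is now about 24.5 mm below the plate top. Next the quarter turn, swinging about the key's axis, which the camera fits put about 3.5 mm behind the TCP in tool x.

>>> carry_out(
  offset=[
    [-0.0002,0.0007,0],
    [-0.0004,0.0014,0],
    [-0.0008,0.0021,0],
    [-0.0012,0.0027,0],
    [-0.0012,0.0027,0],
  ],
  turn=[
    [0,0,0.07],
    [0,0,0.14],
    [0,0,0.21],
    [0,0,0.28],
    [0,0,0.28],
  ],
)

```text
clock: 10.4
tcp_pos: [0.5727, -0.2433, 0.0829]
orientation: [0.842, 3.023, -0.001]
contact_force: [0.3, -0.7, 8.2]
grip_width: 0.013
```

```bash
python3 -c "
from h import *
go([.5707,-.2438,.0823],83.2);print(r.get_obs()['moment'])"
```

```text
t 10.4 tcp [ 0.5727 -0.2433  0.0829] yaw 148.88 F [ 0.3 -0.7  8.2] w 0.013 q7 1.64
offset [ 0.003  -0.003   0.0011] turn [0.0013 0.002  0.7643]
[-0.0510096   0.06414924 -0.04266428]
```

>>> carry_out(
  offset=[
    [-0.0003,0.001,0],
    [-0.0007,0.002,0],
    [-0.0013,0.0029,0],
    [-0.002,0.0037,0],
    [-0.002,0.0037,0],
  ],
  turn=[
    [0,0,0.1],
    [0,0,0.2],
    [0,0,0.3],
    [0,0,0.4],
    [0,0,0.4],
  ],
)

```text
clock: 10.9
tcp_pos: [0.5746, -0.2423, 0.0828]
orientation: [1.699, 2.638, -0.001]
contact_force: [-0.8, 0.6, 9.2]
grip_width: 0.0131
```

```bash
python3 -c "
from h import *
go([.5707,-.2438,.0823],83.2);print(r.get_obs()['moment'])"
```

```text
t 10.9 tcp [ 0.5746 -0.2423  0.0828] yaw 114.44 F [-0.8  0.6  9.2] w 0.0131 q7 1.15
offset [ 0.0005 -0.0084  0.001 ] turn [0.0017 0.0018 0.3635]
[ 0.01711907  0.07791299 -0.07453477]
```

>>> carry_out(
  offset=[
    [-0.0003,0.001,0],
    [-0.0007,0.002,0],
    [-0.0012,0.0028,0],
    [-0.0017,0.0034,0],
    [-0.0017,0.0034,0],
  ],
  turn=[
    [0,0,0.1],
    [0,0,0.2],
    [0,0,0.28],
    [0,0,0.363],
    [0,0,0.363],
  ],
)

```text
clock: 11.4
tcp_pos: [0.5765, -0.2424, 0.0828]
orientation: [2.345, 2.085, 0.001]
contact_force: [-0.3, -0.2, 9.8]
grip_width: 0.0129
```

```bash
python3 - <<'E'
from h import *
go([.5707,-.2438,.0903],83.2);print(r.get_obs()['moment'])
d=grab('wrist','w5.png');go([.5707,-.2438,.0903],83.2)
E
```

```text
t 11.4 tcp [ 0.5765 -0.2424  0.0828] yaw 83.29 F [-0.3 -0.2  9.8] w 0.0129 q7 0.72
offset [-0.0041 -0.0111 -0.015 ] turn [0.002  0.0013 0.001 ]
[ 0.00248799  0.04398679 -0.06738933]
t 11.45 tcp [ 0.5765 -0.2424  0.0828] yaw 83.43 F [0.4 0.7 7.8] w 0.0129 q7 0.72
offset [-0.0041 -0.0111 -0.0149] turn [0.0021 0.0013 0.0027]
```

View pics/w5.png

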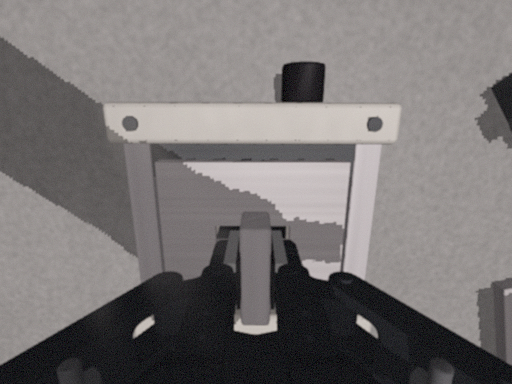

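The slot now runs across the view at columns 218–290, centred near 254, and the wing is over it at column 255, so the key is central and turned. Letting it rise to lock height.

>>> carry_out(
  offset=[
    [0,0,-0.003],
    [0,0,-0.006],
    [0,0,-0.009],
    [0,0,-0.012],
    [0,0,-0.015],
    [0,0,-0.015],
  ],
  turn=[
    [0,0,0],
    [0,0,0],
    [0,0,0],
    [0,0,0],
    [0,0,0],
    [0,0,0],
  ],
)

```text
clock: 12.05
tcp_pos: [0.5764, -0.2424, 0.0902]
orientation: [2.342, 2.089, 0.002]
contact_force: [0.9, -1.1, 5.3]
grip_width: 0.013
```

>>> carry_out(
  offset=[
    [0,0,-0.001],
    [0,0,-0.002],
    [0,0,-0.002],
  ],
  turn=[
    [0,0,0],
    [0,0,0],
    [0,0,0],
  ],
)

```text
clock: 12.35
tcp_pos: [0.5761, -0.2422, 0.0909]
orientation: [2.342, 2.09, 0.001]
contact_force: [4.3, -1.9, 4.4]
grip_width: 0.0129
```

>>> carry_out(
  offset=[
    [0,0,0],
    [0,0,0],
    [0,0,0],
    [0,0,0],
    [0,0,0],
  ],
  turn=[
    [0,0,0],
    [0,0,0],
    [0,0,0],
    [0,0,0],
    [0,0,0],
  ],
  hand=0.4,
)

```text
clock: 12.85
tcp_pos: [0.5746, -0.2412, 0.09]
orientation: [-2.344, -2.091, 0.001]
contact_force: [0.7, 1.0, 0.1]
grip_width: 0.0511
```

>>> carry_out(
  offset=[
    [0,0,-0.05],
    [0,0,-0.1],
    [0,0,-0.2],
    [0,0,-0.3],
    [0,0,-0.3],
    [0,0,-0.3],
  ],
  turn=[
    [0,0,0],
    [0,0,0],
    [0,0,0],
    [0,0,0],
    [0,0,0],
    [0,0,0],
  ],
)

```text
clock: 13.45
tcp_pos: [0.5754, -0.2416, 0.2415]
orientation: [2.343, 2.091, 0.003]
contact_force: [-0.8, 0.3, 0.1]
grip_width: 0.0514
```

```bash
python3 - <<'E'
from h import *
d=grab('wrist','w6.png');s=grab('scene','s6.png');go([.5707,-.2438,.2],83.2)
for c,dd in (('wrist',d),('scene',s)):
    for x in look_for('key',c)[:5]: print(c,round(x['score'],2),world(dd,x['xyz']))
a=cv2.imread('pics/w6.png')[60:384,80:430];b=cv2.resize(cv2.imread('pics/s6.png')[160:260,75:190],None,fx=3.24,fy=3.24,interpolation=2)
h=min(len(a),len(b));cv2.imwrite('pics/f6.png',np.hstack([a[:h],b[:h]]))
E
```

```text
t 13.55 tcp [ 0.5744 -0.2408  0.2391] yaw 83.49 F [-0.4 -0.2 -0.7] w 0.0512 q7 0.59
offset [-0.0069 -0.0064  0.0783] turn [-0.0013 -0.0006  0.0034]
wrist 0.85 [ 0.57819298 -0.24538488  0.10495359]
scene 0.92 [ 0.58219238 -0.24007491  0.09838614]
scene 0.89 [0.35830866 0.05066718 0.05447148]
scene 0.84 [0.59421397 0.03206716 0.05784537]
scene 0.79 [0.37066372 0.14884547 0.0533462 ]
```

View pics/f6.png

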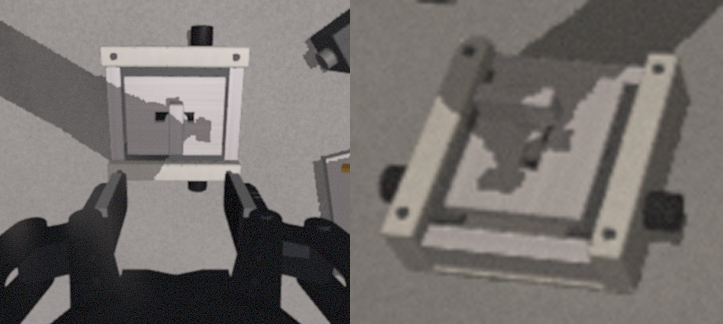

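The wing stands upright across the slot (crop columns 168–183, parallel to the mount's y axis), with its visible surface at about z 0.105 against 0.106 expected when locked. The gripper is clear, so I'm handing in.

```bash
python3 -c "
from h import *
print(r.hand_in(), r.get_obs()['clock'])"
```

```text
the job is handed in; nothing more can be done
the job is handed in; nothing more can be done
```

The T-key is in the stage plate and, by my checks, locked; the job was handed in at about 13.6 s and gave no verdict. I took the key from the rack's end pocket, found the slot with the wrist camera and lowered the foot in. The sprung pad showed first at about 4.5 N. I pressed to about 24.5 mm below the plate top, turned 90° clockwise, let it rise and released it.

- **Height:** before release the underside was about 15–16 mm below the plate top. The spring force was about 6 N, which fits lock height. After release the network put the wing's visible surface at z ≈ 0.105 m, against 0.106 m expected at its top.
- **Position:** the wing stands upright, along the mount's y axis by eye, close to the frame's middle. The wrist and scene cameras disagreed on its position by about 5 mm, inside the 15 mm allowed.
- **Forces:** the highest vertical reading was about 10 N (about 12 N allowing for the key's weight), and the highest sideways reading about 4 N.
- **Bystanders:** I did not re-measure them at the end. No unexpected contact showed in the force readings.

One disagreement: the key's offset in the jaws came out as about 1 mm from the grasp readings but about 4 mm from the camera fits. I turned about a 3.5 mm offset, and the turn met almost no side force.

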